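Grade the bench chisels into the other tray

TASK

Four bench chisels lie in mixed order in the pale pine tray. Move them to the empty dark tray, one to a notch and graded by blade width, with the narrowest in the notch at the robot's left-hand end and the widest at the right-hand end, lying straight in their notches as they do now: handle towards the robot, blade flat and pointing away. Lay each one down gently, and leave the mallet, the wax tin and the oilstone where they are.

Things in the scene. Friction and masses are not known exactly. Their poses are not given: they have to be found in the camera images.
- chisel_6: bench chisel, blade 6 mm wide (the set: 6, 12, 20, 32), about 127 g, 265 mm long. Origin on the axis where to grip, near the balance point; x to the cutting edge, z up, blade flat. Along x: round beech handle 26 mm thick from -95 to +26 mm (straight -30 to +10), brass ferrule, 4 mm thick blade +54 to +170. Starts in a pine tray notch, origin 45 mm above the bench, its x along the tray's
- chisel_12: bench chisel, blade 12 mm wide (the set: 6, 12, 20, 32), about 142 g, 265 mm long. Origin on the axis where to grip, near the balance point; x to the cutting edge, z up, blade flat. Along x: round beech handle 26 mm thick from -95 to +26 mm (straight -30 to +10), brass ferrule, 4 mm thick blade +54 to +170. Starts in a pine tray notch, origin 45 mm above the bench, its x along the tray's
- chisel_20: bench chisel, blade 20 mm wide (the set: 6, 12, 20, 32), about 170 g, 265 mm long. Origin on the axis where to grip, near the balance point; x to the cutting edge, z up, blade flat. Along x: round beech handle 26 mm thick from -95 to +26 mm (straight -30 to +10), brass ferrule, 4 mm thick blade +54 to +170. Starts in a pine tray notch, origin 45 mm above the bench, its x along the tray's
- chisel_32: bench chisel, blade 32 mm wide (the set: 6, 12, 20, 32), about 212 g, 265 mm long. Origin on the axis where to grip, near the balance point; x to the cutting edge, z up, blade flat. Along x: round beech handle 26 mm thick from -95 to +26 mm (straight -30 to +10), brass ferrule, 4 mm thick blade +54 to +170. Starts in a pine tray notch, origin 45 mm above the bench, its x along the tray's
- dark_tray: dark brown chisel tray, fixed; base 300 x 300 x 10 mm, x -120 to +180. Origin at bench level, x away from the robot. 4 notches at y +96, +32, -32, -96 mm (+y: robot's left) with 45 degree sides in two battens: handles at x -70 (floor 32 mm, teeth 54 mm above bench), blades at x +90 (floor 43, teeth 56). A chisel in its notch self-centres, lies along x with its origin at x 0, 45 mm up
- pine_tray: pale pine chisel tray of the same make, size and frame as the dark one, fixed; the four chisels lie in its notches at the start, 64 mm apart in any order, 38 mm free between handles
- mallet: bystander: beech joiner's mallet lying on its side, head 75 x 135 x 60 mm, handle 227 mm long towards its -x; origin under the head's centre.
- wax_tin: bystander: round tin of wax, 87 mm across, 46 mm high, dark lid; origin under its centre.
- oilstone: bystander: grey oilstone in a wooden block, 230 x 75 x 38 mm, long side along its x; origin under its centre.

How it is judged (in metres and radians):
At the end, for the whole second after the job is handed in: From left (+y) to right the 6, 12, 20, 32 mm chisels rest released in the dark tray: origin within 12 mm of its notch across, 15 mm of tray x 0 along, 6 mm of 45 mm height; axis level within 0.06 rad, along tray x within 0.14 rad, blade away from the robot and flat within 0.35 rad (x of chisel_6 in the frame of dark_tray between -0.015 and 0.015 m and y of chisel_6 in the frame of dark_tray between 0.084 and 0.108 m and z of chisel_6 in the frame of dark_tray between 0.039 and 0.051 m and angle between chisel_6's own x axis and vertical between 1.5108 and 1.6308 rad and angle between each of chisel_6, chisel_12, chisel_20, chisel_32's own z axis and vertical below 0.35 rad and angle between the x axis of each of chisel_6, chisel_12, chisel_20, chisel_32 and the x axis of dark_tray, either way round below 0.14 rad and linear speed of each of chisel_6, chisel_12, chisel_20, chisel_32 below 0.02 m/s and angular speed of each of chisel_6, chisel_12, chisel_20, chisel_32 below 0.2 rad/s and x of chisel_12 in the frame of dark_tray between -0.015 and 0.015 m and y of chisel_12 in the frame of dark_tray between 0.02 and 0.044 m and z of chisel_12 in the frame of dark_tray between 0.039 and 0.051 m and angle between chisel_12's own x axis and vertical between 1.5108 and 1.6308 rad and x of chisel_20 in the frame of dark_tray between -0.015 and 0.015 m and y of chisel_20 in the frame of dark_tray between -0.044 and -0.02 m and z of chisel_20 in the frame of dark_tray between 0.039 and 0.051 m and angle between chisel_20's own x axis and vertical between 1.5108 and 1.6308 rad and x of chisel_32 in the frame of dark_tray between -0.015 and 0.015 m and y of chisel_32 in the frame of dark_tray between -0.108 and -0.084 m and z of chisel_32 in the frame of dark_tray between 0.039 and 0.051 m and angle between chisel_32's own x axis and vertical between 1.5108 and 1.6308 rad); the robot touches nothing.
It fails at once if the mallet is pushed more than 20 mm from its place (distance of mallet from where it was at the start of the episode above 0.02 m).
It fails at once if the wax tin is pushed more than 20 mm from its place (distance of wax_tin from where it was at the start of the episode above 0.02 m).
It fails at once if the oilstone is pushed more than 20 mm from its place (distance of oilstone from where it was at the start of the episode above 0.02 m).
It fails at once if a chisel is dropped: falls unheld faster than 0.6 m/s, as from some 18 mm ((linear speed of chisel_6 above 0.6 m/s and contact force between the fingers and chisel_6 below 0.05 N) or (linear speed of chisel_12 above 0.6 m/s and contact force between the fingers and chisel_12 below 0.05 N) or (linear speed of chisel_20 above 0.6 m/s and contact force between the fingers and chisel_20 below 0.05 N) or (linear speed of chisel_32 above 0.6 m/s and contact force between the fingers and chisel_32 below 0.05 N)).
It fails at once if a chisel is rammed into the dark tray (contact force above 60 N) (contact force between any of chisel_6, chisel_12, chisel_20, chisel_32 and dark_tray above 60 N).
It also fails if it takes over 120 s, if anything falls off the work surface, if the arm or the gripper's body presses on something with over 40 N, if the wrist force passes 120 N, or if a joint passes its speed limit or range.

ROBOT

A 7-joint arm with a two-finger parallel gripper is mounted at the origin on the work surface. World frame = base frame: x ahead of the robot, y to its left, z up, the work surface at z = 0. Lengths are in m, angles in degrees, forces in N, time in s.
With the tool pointing down it reaches from about 0.35 to 0.775 m from the base axis. Payload 3.1 kg.
Tool frame: the origin (TCP) lies on the centre line of the jaws, within the pads' length; the fingertips stand 8 mm ahead of it and the grasp point (between the pads) lies 11 mm behind it; z points along the fingers, y is the line along which they close (so a half turn about z gives the same grasp; the last joint's range is limited). The gripper opens to 85 mm and grips with 20 to 120 N. Pads are 22 mm wide; open, the fingers measure 114 mm over their backs; the gripper's body (76 mm by 85 mm) begins 54 mm behind the grasp point. The pads swing forward as they close: fully open they stand 13 mm farther back than shut.
Start: joints at [63.157, 17.813, 0.802, 86.603, -0.252, 75.585, -1.558], TCP at [0.228, -0.501, 0.203] pointing down, gripper open.
Joint ranges: [-154.91, 154.91], [-16.99, 109.72], [-72.82, 74.43], [7.12, 147.25], [-82.49, 262.49], [11.32, 116.49], [-174.64, 174.64]. Speed limits (degrees/s): [159.86, 159.86, 180, 180, 180, 180, 180].

INTERFACE

Orientations are given as [roll, pitch, yaw] about the fixed x, y, z axes, in that order (R = Rz(yaw) Ry(pitch) Rx(roll)).
In Python, from rig import manip gives the robot as it stands.
- The arm moves only by the tool jog_arm, never from a script. Its argument "moves" is text: rows parted by semicolons, each of 5 numbers parted by spaces: the shift along the world's x, y, z in m, then the turn about the world's z in degrees, then the opening, from 0 (shut) to 1 (fully open). A call has exactly 10 rows; each row shifts and turns the commanded pose from where the row before left it; what a row does not reach is not made up. A row lasts 1/12 s, in which the tool goes at most 41.7 mm and 7.16 degrees, less where a joint would pass 70% of its speed; a pose out of reach is approached as far as the arm can. A call with a gripper value outside its range is refused whole. The fingers move at their own pace and stop on an object; "grip_force" is the grip in N (left out, the last holds). Time passes only in rows, so rows that do not move let the fingers close, or fill a call up. It gives the time, the measured TCP pose, the force, the opening and the grip force at its end, in the units of the state.
- manip.observe(): the state, without advancing time (a new reading comes with each control period).
- manip.snapshot(name): name is "scene" or "side" or "wrist"; returns a dict with "pixels" (400x640x3 uint8, red, green, blue), "mtx" (3x3 intrinsics, pixels), "rvec" (rotation vector, rad) and "tvec" (3), from world to camera coordinates, as OpenCV has them. Camera axes: x right, y down, z forward; pixel columns grow to the right and rows downward; lengths in m; the calibration is good to about 2 mm. A picture is of the moment at which its call begins. There is no depth.
- manip.job_done(): hands the job in; it is judged then, once.
The state is a dict: "time": time; "joint_positions": joint angles; "dq": joint speeds; "tau": joint torques, N m; "eef_pos": TCP position; "eef_rot": TCP orientation; "contact_force": force on the tool from outside, world axes, zero at the start; "torque": the same for the moment, N m; "grip_width": finger opening in m; "finger_force": force on a finger pad.
Only numpy, scipy, OpenCV 4.12 (cv2) and the standard library are available. Lean on these libraries where they do the work, as an engineer would, in place of code of your own. Each camera call takes 0.05 s, during which the arm holds its last target. There are 200 camera calls.

## Working session

There is one attempt and no reset: what is moved stays moved. The work goes in short steps, Python scripts to look and compute and a tool call to move; the robot and the scene stay as the last step left them, time stands still between calls to the robot, and variables do not carry over. Pictures are saved under pics/ and viewed, at most 14 in all, crops included, and the job is handed in when it is done.

Besides the shell and the picture viewer there is one more tool, called after ">>>" as a command line: name --argument value ..., lists and objects as JSON in quotes. jog_arm: Moves the arm, as the interface text tells. Its arguments: {"type":"object","properties":{"moves":{"type":"string"},"grip_force":{"type":"number"}},"required":["moves"]}

```bash
mkdir -p pics; python3 - <<'E'
from rig import manip
import cv2
print(manip.observe())
for n in("scene","side"):
    s=manip.snapshot(n); cv2.imwrite(f"pics/{n}0.png",s["pixels"][:,:,::-1]); print(n,s["mtx"].tolist(),s["rvec"],s["tvec"])
E
```

```text
{'time': 0.0, 'joint_positions': array([63.15678689, 17.85933444,  0.80366177, 86.69259469, -0.25297763,
       75.58364778, -1.55866547]), 'dq': array([-0.01805972,  0.04193549, -0.07074389, -0.02532639, -0.01582669,
       -0.0256578 ,  0.01059048]), 'tau': array([-7.43858504e-05, -3.79914200e+01,  1.45929870e-01, -2.30592978e+01,
        1.21596112e-02,  1.36240353e-02, -8.69622795e-06]), 'eef_pos': array([ 0.22734631, -0.49993865,  0.20192729]), 'eef_rot': array([-1.79866299e+02,  5.23514952e-03,  2.44560567e+01]), 'contact_force': array([-0.32714873,  0.09290353, -0.22695354]), 'torque': array([-0.01000442, -0.04923036, -0.02612449]), 'finger_force': 0.0, 'grip_width': 0.08533437138131222}
scene [[363.20071751812594, 0.0, 316.36104160382365], [0.0, 363.20071751812594, 202.28896813793486], [0.0, 0.0, 1.0]] [ 2.12453826  0.59878334 -0.28726678] [-0.52059968 -0.16209113  1.67621097]
side [[493.7100550079678, 0.0, 317.98451447236175], [0.0, 493.7100550079678, 196.96381592615015], [0.0, 0.0, 1.0]] [ 0.46742317 -2.7078607   1.20265715] [0.57301772 0.21006898 1.47409526]
```

View pics/scene0.png

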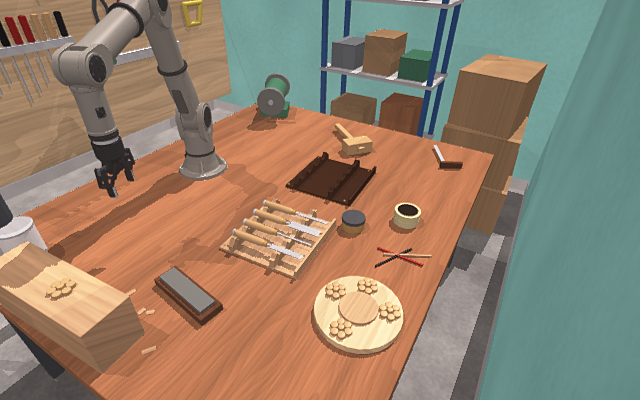

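View pics/side0.png

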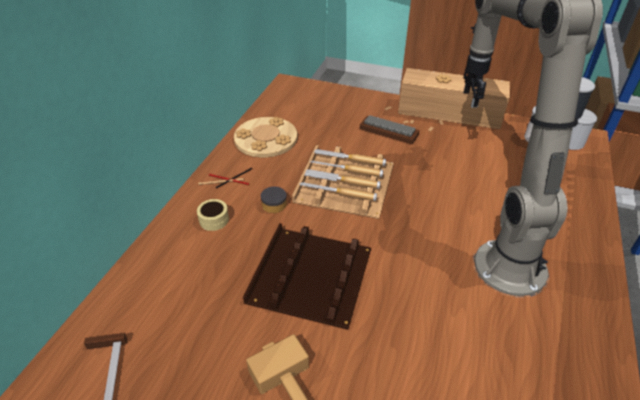

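```bash
python3 - <<'E'
import cv2
a=cv2.imread("pics/scene0.png")[145:285,210:390]; cv2.imwrite("pics/c1.png",cv2.resize(a,None,fx=4,fy=4,interpolation=cv2.INTER_CUBIC))
a=cv2.imread("pics/side0.png")[140:330,235:405]; cv2.imwrite("pics/c2.png",cv2.resize(a,None,fx=3,fy=3,interpolation=cv2.INTER_CUBIC))
E
```

```text
(no output)
```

View pics/c1.png

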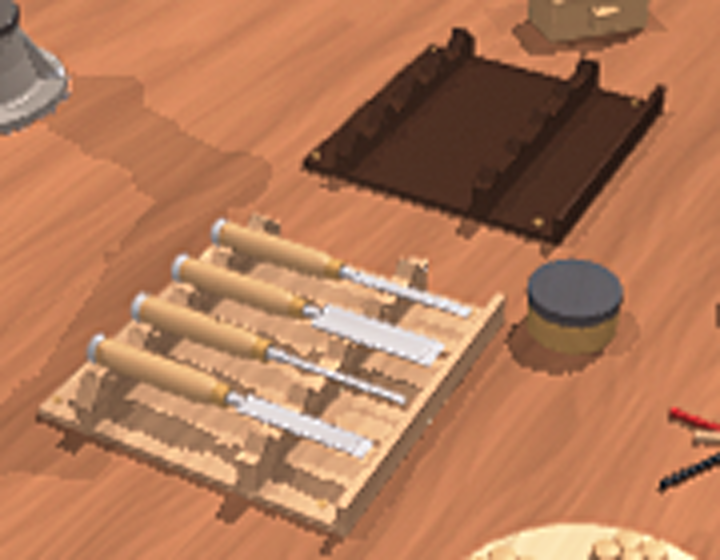

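View pics/c2.png

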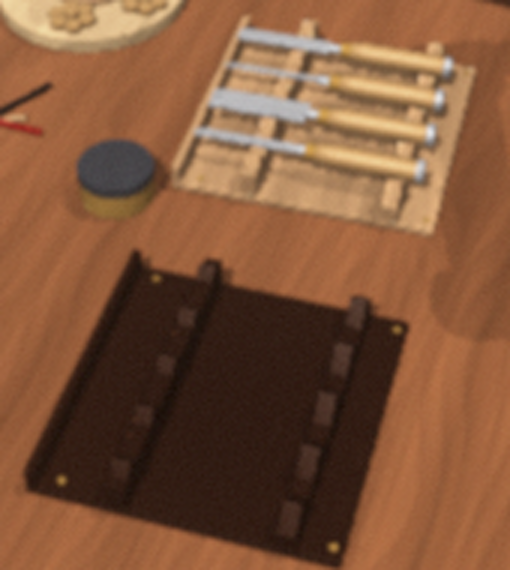

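```bash
cat > fit.py <<'E'
import numpy as np,cv2
from scipy.optimize import least_squares
C={"scene":([[363.2007,0,316.361],[0,363.2007,202.289],[0,0,1]],[2.12453826,.59878334,-.28726678],[-.52059968,-.16209113,1.67621097]),
"side":([[493.71,0,317.9845],[0,493.71,196.9638],[0,0,1]],[.46742317,-2.7078607,1.20265715],[.57301772,.21006898,1.47409526])}
def proj(n,P):
    K,r,t=map(np.array,C[n]); return cv2.projectPoints(np.float64(P),np.float64(r),np.float64(t),np.float64(K),None)[0][:,0]
def world(p,P):
    c,s=np.cos(p[2]),np.sin(p[2]); P=np.array(P,float); return np.c_[p[0]+c*P[:,0]-s*P[:,1],p[1]+s*P[:,0]+c*P[:,1],P[:,2]]
a=lambda L:np.array(L)/4+[210,145]-.4
b=lambda L:np.array(L)/3+[235,140]-.33
ys=[.096,.032,-.032,-.096]
def run(f,p0):
    r=least_squares(f,p0,loss='soft_l1'); print(r.x,np.degrees(r.x[2]),'\n',np.round(r.fun.reshape(-1,2),1).tolist()); return r.x
PP=[[-.095,y,.045] for y in ys]+[[.17,y,.045] for y in ys]
s1=a([(218,232),(179,268),(138,305),(96,347),(468,312),(432,352),(403,400),(362,450)])
s2=b([(421,170),(431,133),(440,98),(448,65),(197,132),(212,102),(230,66),(240,36)])
f=lambda p:np.r_[proj("scene",world(p,PP))-s1,proj("side",world(p,PP))-s2].ravel()
run(f,[.5,-.1,0])
def g(p):
    u,v=p[3:5]
    S=[[-.12+u,-.15+v,.01],[.18-u,-.15+v,.01],[.18-u,.15-v,.01],[-.12+u,.15-v,.01]]
    c=[[.18,.15,0],[-.12,.15,0],[-.12,-.15,.005]]
    return np.r_[proj("scene",world(p,S[:3]))-a([(317,156),(537,222),(638,102)]),proj("scene",world(p,c[2:]))-a([(305,162)]),
     proj("side",world(p,S))-b([(397,329),(156,279),(62,480),(333,547)]),proj("side",world(p,c))-b([(30,488),(333,565),(406,322)])].ravel()
run(g,[.5,.2,0,.015,.015])
E
python3 fit.py
```

```text
[ 0.5499148  -0.21082144  0.08035673] 4.60410120090824 
 [[-0.3, -0.1], [-0.2, -0.1], [-0.3, 0.4], [-0.8, 0.3], [0.3, 0.2], [1.4, 0.6], [0.1, -0.1], [1.0, -0.4], [0.9, 0.4], [0.9, 0.6], [1.0, 0.8], [1.3, 0.9], [-0.7, -0.2], [-0.5, -1.6], [-1.6, -0.4], [-0.2, -0.7]]
[0.51476782 0.2223107  0.05447566 0.02023969 0.0143896 ] 3.121225615504847 
 [[0.3, 0.2], [0.6, 0.8], [-0.0, 0.7], [-2.5, 0.0], [-1.0, -0.4], [-0.4, -0.9], [-1.2, -0.6], [-1.4, -0.4], [1.1, 1.3], [4.5, 2.0], [3.4, 1.1]]
```

>>> jog_arm --moves ".03 .025 0 -2 .55; .03 .025 0 -2 .55; .03 .025 0 -2 .55; .03 .025 0 -2 .55; .03 .025 0 -2 .55; .03 .025 0 -2 .55; .03 .025 0 -2 .55; .03 .025 0 -2 .55; .03 .025 0 -2 .55; .03 .025 0 -2 .55" --grip_force 50

```text
time: 0.93
eef_pos: [0.5285, -0.2491, 0.2025]
eef_rot: [-180.0, 0.1, 4.4]
contact_force: [-0.5, -0.7, -0.4]
grip_width: 0.0471
finger_force: 0.0
```

```bash
python3 - <<'E'
from rig import manip
import cv2,json
s=manip.snapshot("wrist"); cv2.imwrite("pics/w1.png",s["pixels"][:,:,::-1]); print(s["mtx"].tolist(),s["rvec"].tolist(),s["tvec"].tolist())
json.dump([s[k].tolist() for k in("mtx","rvec","tvec")],open("w1.json","w"))
o=manip.observe();print(o["eef_pos"],o["eef_rot"],o["grip_width"],o["time"])
E
```

```text
[[328.899671324559, 0.0, 318.06383159118076], [0.0, 328.899671324559, 197.21248597241873], [0.0, 0.0, 1.0]] [-2.1235150451362195, 1.9684249408577517, 0.3105243305881042] [-0.28806309199562913, 0.4430227405725769, 0.5362689078535139]
[ 0.53641757 -0.23861698  0.2020498 ] [-179.54078511   -0.39535681    5.07696708] 0.046966909444012085 0.9833
```

View pics/w1.png

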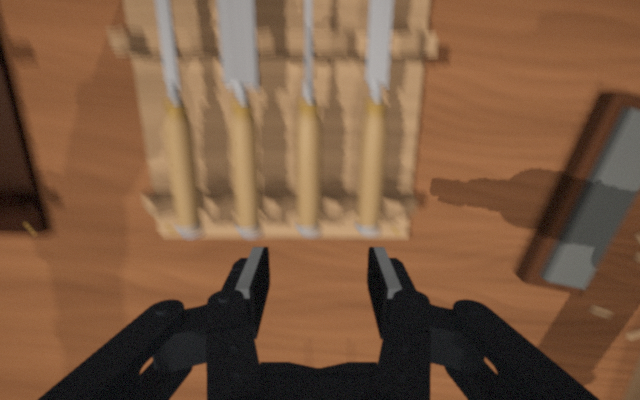

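```bash
cat >> fit.py <<'E'
import json
print("wrist")
C["w"]=json.load(open("w1.json"))
wb=np.array([(187,232),(248,232),(309,230),(369,231)]); wf=np.array([(173,104),(241,105),(308,103),(375,101)])
def h(p):
    B=proj("w",world(p,[[-.095,y,.045] for y in ys]))-wb
    F=proj("w",world(p,[[p[3],y,.045] for y in ys]))-wf
    return np.r_[B,F].ravel()
run(h,[.55,-.21,.08,.05])
print("teeth")
yt=[-.128,-.064,0,.064,.128]
n1=b([(357,308),(343,352),(325,400),(308,455),(290,510)]);n2=b([(208,268),(187,312),(166,358),(144,408),(121,462)])
def k(p): return np.r_[proj("side",world(p,[[-.07,y,.05] for y in yt]))-n1,proj("side",world(p,[[.09,y,.052] for y in yt]))-n2].ravel()
run(k,[.5,.2,0])
E
python3 fit.py | sed -n '/wrist/,$p'
```

```text
wrist
[ 0.55340157 -0.20442055  0.08160338  0.03888957] 4.675529001266139 
 [[4.4, -0.3], [2.2, -0.6], [0.1, 1.1], [-1.0, -0.2], [1.1, -0.2], [-0.4, -1.6], [-0.9, 0.0], [-1.3, 1.6]]
teeth
[0.52121321 0.22872943 0.03990892] 2.2866128825028262 
 [[0.9, -1.2], [0.1, -0.5], [0.4, -0.0], [-0.1, -0.9], [-0.6, -0.5], [0.2, 0.4], [0.3, 0.4], [0.1, 0.7], [-0.3, 0.7], [-0.9, 0.4]]
```

>>> jog_arm --moves ".025 .011 -.03 0 .55; 0 0 -.03 0 .55; 0 0 0 0 .55; 0 0 0 0 .55; 0 0 0 0 .55; 0 0 0 0 .55; 0 0 0 0 .55; 0 0 0 0 .55; 0 0 0 0 .55; 0 0 0 0 .55"

```text
time: 1.82
eef_pos: [0.5529, -0.24, 0.1437]
eef_rot: [180.0, -0.1, 4.4]
contact_force: [-0.2, -0.5, 0.3]
grip_width: 0.0472
finger_force: 0.0
```

```bash
python3 - <<'E'
from rig import manip
import cv2,json
s=manip.snapshot("wrist"); cv2.imwrite("pics/w2.png",s["pixels"][:,:,::-1])
json.dump([s[k].tolist() for k in("mtx","rvec","tvec")],open("w2.json","w"))
for i in range(2):
    o=manip.observe();print(o["eef_pos"],o["eef_rot"],o["grip_width"],o["time"])
    manip.snapshot("side")
E
```

```text
[ 0.55281567 -0.23979303  0.14347755] [ 1.79980425e+02 -3.61879412e-02  4.44816635e+00] 0.0470427701395661 1.8667
[ 0.55276765 -0.23971557  0.1433118 ] [ 1.79989860e+02 -2.29897749e-02  4.45397330e+00] 0.04701930679050622 1.9167
```

View pics/w2.png

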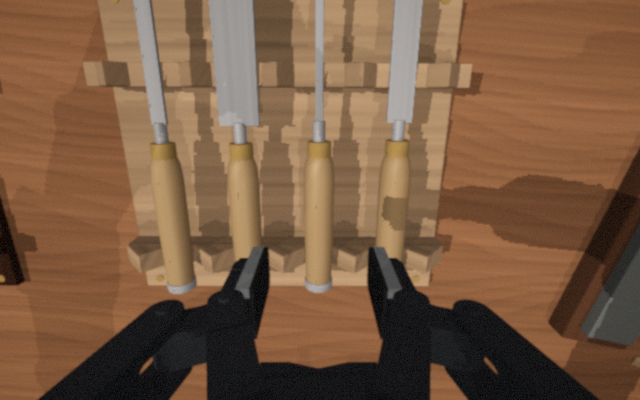

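```bash
cat >> fit.py <<'E'
print("w2")
C["w2"]=json.load(open("w2.json"))
def m(p):
    return np.r_[proj("w2",world(p,[[-.095,y,.045] for y in(.096,-.032)]))-[(180,291),(318,291)],
     proj("w2",world(p,[[.054,y,.046] for y in ys]))-[(158,123),(239,125),(319,121),(400,122)]].ravel()
q=run(m,[.55,-.21,.08])
print(world(q,[[0,y,.045] for y in ys]))
E
python3 fit.py | sed -n '/w2/,$p'
```

```text
w2
[ 0.55021596 -0.20804309  0.07605313] 4.357523270006085 
 [[2.5, -6.5], [0.3, -6.4], [0.8, 0.3], [-0.3, -1.6], [-0.5, 2.5], [-1.7, 1.6]]
[[ 0.54292189 -0.11232059  0.045     ]
 [ 0.5477846  -0.17613559  0.045     ]
 [ 0.55264731 -0.23995059  0.045     ]
 [ 0.55751002 -0.30376559  0.045     ]]
```

>>> jog_arm --moves "0 0 -.03 0 .55; 0 0 -.03 0 .55; 0 0 -.03 0 .55; 0 0 -.019 0 .55; 0 0 0 0 .55; 0 0 0 0 .2; 0 0 0 0 .2; 0 0 0 0 .2; 0 0 0 0 .2; 0 0 0 0 .2" --grip_force 50

```text
time: 2.8
eef_pos: [0.5538, -0.2401, 0.0356]
eef_rot: [179.9, -0.1, 4.5]
contact_force: [-0.6, 0.6, -0.2]
grip_width: 0.017
finger_force: 0.0
```

>>> jog_arm --moves "0 0 0 0 .2; 0 0 0 0 .2; 0 0 0.01 0 .2; 0 0 .02 0 .2; 0 0 .03 0 .2; 0 0 .03 0 .2; 0 0 .03 0 .2; 0 0 0 0 .2; 0 0 0 0 .2; 0 0 0 0 .2"

```text
time: 3.63
eef_pos: [0.5525, -0.2396, 0.1542]
eef_rot: [180.0, 0.0, 4.5]
contact_force: [-0.9, 0.1, -0.1]
grip_width: 0.017
finger_force: 0.0
```

```bash
python3 - <<'E'
from rig import manip
import cv2
s=manip.snapshot("wrist"); cv2.imwrite("pics/w3.png",s["pixels"][:,:,::-1])
o=manip.observe();print(o)
E
```

```text
{'time': 3.6833, 'joint_positions': array([ 27.14813155,  25.94648394,  -7.76989067,  82.23269616,
         3.5607187 ,  72.18003872, -66.48196705]), 'dq': array([ 3.26974013e-02,  8.97037454e-01,  1.53338956e-02,  8.87718677e-01,
        3.45177083e-03,  6.47175718e-04, -2.04660137e-02]), 'tau': array([-2.76487833e-02, -4.48451471e+01, -1.39312752e+00, -2.32814258e+01,
        8.61451495e-03, -2.24473793e-02,  1.45951813e-04]), 'eef_pos': array([ 0.55185321, -0.23931769,  0.15317528]), 'eef_rot': array([-1.79948941e+02,  1.07951506e-01,  4.46286863e+00]), 'contact_force': array([-0.38023835, -0.28687896, -0.38942214]), 'torque': array([ 0.02690153,  0.022618  , -0.00725057]), 'finger_force': 0.0, 'grip_width': 0.017452753276293632}
```

View pics/w3.png

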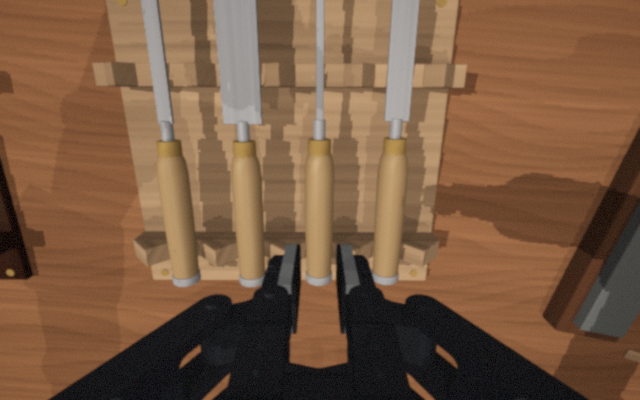

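```bash
cat > t.py <<'E'
from fit import *
from rig import manip
s=manip.snapshot("wrist");C["w3"]=[s[k].tolist() for k in("mtx","rvec","tvec")]
T=manip.observe()["eef_pos"];print(T)
R,_=cv2.Rodrigues(np.array(C["w3"][1]));print("cam",-R.T@np.array(C["w3"][2]))
print(proj("w3",[T,T-[0,0,.008],T+[0,0,.011],[T[0],T[1],.045],[T[0],T[1],.035]]))
print("start",proj("scene",[[.2277,-.5,.195]]),proj("side",[[.2277,-.5,.195]]))
print(proj("side",[T-[0,0,.008]]),proj("scene",[T-[0,0,.008]]))
s=manip.snapshot("side")["pixels"];u,v=proj("side",[T])[0].astype(int)
cv2.imwrite("pics/s3.png",cv2.resize(s[v-80:v+80,u-100:u+100,::-1],None,fx=3.5,fy=3.5))
E
python3 t.py | sed -n '/w2/,$p'
```

```text
w2
[ 0.55021596 -0.20804309  0.07605313] 4.357523270006085 
 [[2.5, -6.5], [0.3, -6.4], [0.8, 0.3], [-0.3, -1.6], [-0.5, 2.5], [-1.7, 1.6]]
[[ 0.54292189 -0.11232059  0.045     ]
 [ 0.5477846  -0.17613559  0.045     ]
 [ 0.55264731 -0.23995059  0.045     ]
 [ 0.55751002 -0.30376559  0.045     ]]
[ 0.55157979 -0.2392915   0.15267196]
cam [ 0.63030149 -0.23284174  0.32435157]
[[318.68979743 235.8873851 ]
 [318.66816658 230.21738813]
 [318.72257248 244.47855939]
 [318.49380268 184.51217318]
 [318.48239935 181.52307043]]
start [[127.90227981 201.18833369]] [[466.46440111 111.93192839]]
[[357.20223531 146.63161265]] [[265.02667995 205.23488926]]
```

View pics/s3.png

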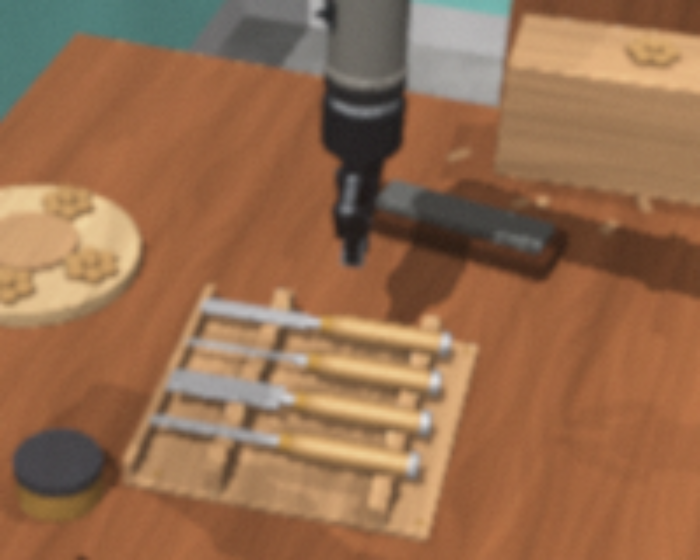

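>>> jog_arm --moves "0 0 0 0 .55; 0 0 0 0 .55; 0 0 -.02 0 .55; 0 0 -.03 0 .55; 0 0 -.03 0 .55; 0 0 -.03 0 .55; 0 0 -.024 0 .55; 0 0 0 0 .55; 0 0 0 0 .55; 0 0 0 0 .55" --grip_force 50

```text
time: 4.62
eef_pos: [0.554, -0.2401, 0.0214]
eef_rot: [179.9, -0.1, 4.5]
contact_force: [0.4, 0.1, 1.2]
grip_width: 0.0469
finger_force: 0.0
```

>>> jog_arm --moves "0 0 -.004 0 .55; 0 0 -.004 0 .55; 0 0 -.002 0 .55; 0 0 0 0 .55; 0 0 0 0 .1; 0 0 0 0 .1; 0 0 0 0 .1; 0 0 0 0 .1; 0 0 0 0 .1; 0 0 0 0 .1"

```text
time: 5.45
eef_pos: [0.5531, -0.2398, 0.0105]
eef_rot: [180.0, -0.0, 4.5]
contact_force: [-0.2, 0.8, 2.2]
grip_width: 0.0241
finger_force: 49.3
```

```bash
python3 - <<'E'
from rig import manip
import cv2
s=manip.snapshot("side")["pixels"];cv2.imwrite("pics/s4.png",cv2.resize(s[100:230,270:410,::-1],None,fx=4.5,fy=4.5,interpolation=cv2.INTER_CUBIC))
o=manip.observe();print(o["eef_pos"],o["grip_width"],o["finger_force"],o["contact_force"])
E
```

```text
[ 0.55305406 -0.23986406  0.01049567] 0.024041324975993077 49.31736767292023 [-0.57437953 -0.01838446  2.70863611]
```

View pics/s4.png

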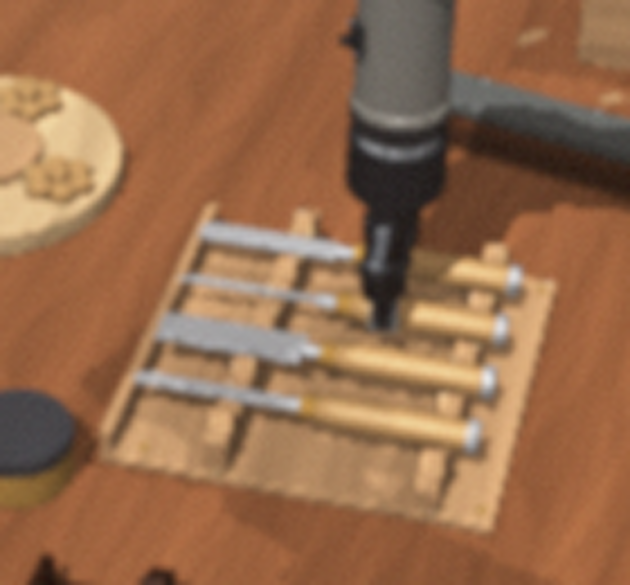

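>>> jog_arm --moves "0 0 0 0 .55; 0 0 0 0 .55; 0 0 -.004 0 .55; 0 0 0 0 .55; 0 0 0 0 .1; 0 0 0 0 .1; 0 0 0 0 .1; 0 0 0 0 .1; 0 0 0 0 .1; 0 0 0 0 .1" --grip_force 60

```text
time: 6.33
eef_pos: [0.5527, -0.2396, 0.0059]
eef_rot: [-180.0, 0.0, 4.5]
contact_force: [0.1, 0.5, -0.7]
grip_width: 0.024
finger_force: 58.8
```

>>> jog_arm --moves "0 0 .004 0 .1; 0 0 .004 0 .1; 0 0 .004 0 .1; 0 0 0 0 .1; 0 0 0 0 .1; 0 0 0 0 .1; 0 0 0 0 .1; 0 0 0 0 .1; 0 0 0 0 .1; 0 0 0 0 .1"

```text
time: 7.17
eef_pos: [0.5526, -0.2396, 0.0178]
eef_rot: [-180.0, 0.0, 4.5]
contact_force: [-0.3, 0.8, -2.3]
grip_width: 0.0241
finger_force: 58.9
```

```bash
python3 - <<'E'
from rig import manip
o=manip.observe();print(o["eef_pos"],o["grip_width"],o["finger_force"],o["contact_force"],o["torque"])
E
```

```text
[ 0.55261209 -0.2395878   0.01784338] 0.02412841501684588 58.85468244552612 [-0.26117745  0.78933097 -2.30031164] [ 0.00552086 -0.02306754  0.01525084]
```

>>> jog_arm --moves "0 0 .01 0 .1; 0 0 .02 0 .1; 0 0 .03 0 .1; 0 .015 .03 0 .1; -.003 .03 .02 0 .1; -.003 .038 0 0 .1; -.003 .04 0 -.3 .1; -.003 .04 0 -.3 .1; -.003 .04 0 -.3 .1; -.003 .04 0 -.3 .1"

```text
time: 8.0
eef_pos: [0.5345, 0.0051, 0.1292]
eef_rot: [180.0, -0.1, 3.2]
contact_force: [0.7, 1.0, -0.9]
grip_width: 0.0235
finger_force: 59.0
```

>>> jog_arm --moves "-.003 .04 0 -.3 .1; -.003 .04 0 -.3 .1; -.003 .04 0 0 .1; -.003 .04 0 0 .1; -.003 .04 0 0 .1; -.002 .035 0 0 .1; 0 .03 0 0 .1; 0 .02 0 0 .1; 0 .01 0 0 .1; 0 0 0 0 .1"

```text
time: 8.83
eef_pos: [0.5167, 0.3018, 0.1286]
eef_rot: [-179.9, -0.0, 2.9]
contact_force: [-1.3, 0.5, -0.4]
grip_width: 0.0243
finger_force: 59.0
```

>>> jog_arm --moves "0 .027 0 0 .1; 0 .01 0 0 .1; 0 0 0 0 .1; 0 0 0 0 .1; 0 0 0 0 .1; 0 0 0 0 .1; 0 0 0 0 .1; 0 0 0 0 .1; 0 0 0 0 .1; 0 0 0 0 .1"

```text
time: 9.67
eef_pos: [0.5178, 0.335, 0.1281]
eef_rot: [180.0, -0.0, 2.6]
contact_force: [-0.6, 0.2, -1.0]
grip_width: 0.0241
finger_force: 59.2
```

```bash
python3 - <<'E'
from rig import manip
import cv2,json
s=manip.snapshot("wrist"); p=s["pixels"][:,:,::-1]; g=cv2.convertScaleAbs(p,alpha=2.2,beta=10); cv2.imwrite("pics/w4.png",g)
json.dump([s[k].tolist() for k in("mtx","rvec","tvec")],open("w4.json","w"))
o=manip.observe();print(o["eef_pos"],o["eef_rot"],o["grip_width"],o["finger_force"],o["contact_force"])
E
```

```text
[0.51775548 0.33516723 0.12804502] [ 1.79995496e+02 -3.56736376e-04  2.64652817e+00] 0.023540070895702835 59.164504408836365 [ 0.20279479  0.19940458 -1.18321937]
```

View pics/w4.png

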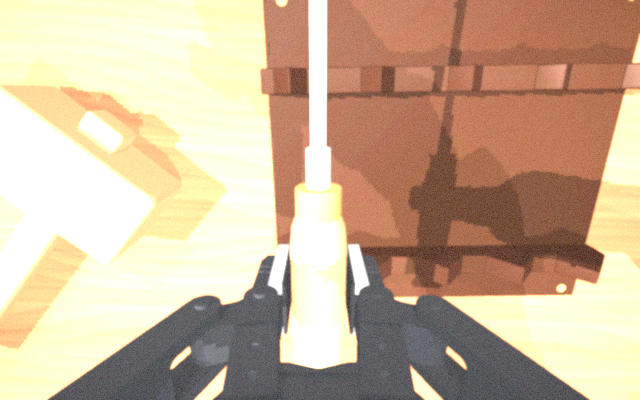

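```bash
cat > ray.py <<'E'
import numpy as np,cv2,json
def ray(c,uv,z):
    K,r,t=map(np.array,c);R,_=cv2.Rodrigues(r);d=(np.c_[np.array(uv,float),np.ones(len(uv))]@np.linalg.inv(K).T)@R;o=-R.T@t
    return o+d*((z-o[2])/d[:,2])[:,None]
E
cat > d.py <<'E'
from ray import *
from scipy.optimize import least_squares
c=json.load(open("w4.json"))
L=ray(c,[(276,220),(271,140),(266,20)],.01);N=ray(c,[(420,296),(500,295),(570,294)],.01);Rr=ray(c,[(577,285),(592,225)],.01)
def loc(p,P):
    s,co=np.sin(p[2]),np.cos(p[2]);d=P[:,:2]-p[:2];return np.c_[co*d[:,0]+s*d[:,1],-s*d[:,0]+co*d[:,1]]
f=lambda p:np.r_[loc(p,L)[:,1]-.15,loc(p,N)[:,0]+.12,loc(p,Rr)[:,1]+.15]
r=least_squares(f,[.52,.225,.05]);print(r.x,np.degrees(r.x[2]),np.round(r.fun*1000,1))
print("screws",loc(r.x,ray(c,[(281,2),(561,288)],.01)))
print("batten far top/bottom rows",loc(r.x,ray(c,[(300,66),(560,64)],.056)),loc(r.x,ray(c,[(264,80)],.05)))
print("near batten top end",loc(r.x,ray(c,[(603,262),(586,247)],.054)))
E
python3 d.py
```

```text
[0.52166946 0.22533256 0.05941843] 3.4044252782672193 [ 0.4  0.8 -0.7 -0.1 -0.   0.1 -0.6  0.1]
screws [[ 0.14717433  0.13689493]
 [-0.11263628 -0.13512001]]
batten far top/bottom rows [[ 0.09762957  0.12128669]
 [ 0.0965044  -0.05762669]] [[0.08907571 0.14758377]]
near batten top end [[-0.05847609 -0.12780819]
 [-0.04434637 -0.11026699]]
```

>>> jog_arm --moves "-.0015 -.014 -.02 .5 .1; 0 0 -.03 0 .1; 0 0 -.03 0 .1; 0 0 -.02 0 .1; 0 0 -.007 0 .1; 0 0 -.004 0 .1; 0 0 -.003 0 .1; 0 0 -.002 0 .1; 0 0 -.002 0 .1; 0 0 -.001 0 .1"

```text
time: 10.55
eef_pos: [0.5171, 0.322, 0.0101]
eef_rot: [-179.9, -0.1, 3.2]
contact_force: [-0.1, -0.0, -0.9]
grip_width: 0.024
finger_force: 59.2
```

>>> jog_arm --moves "0 0 -.001 0 .1; 0 0 -.001 0 .1; 0 0 0 0 .1; 0 0 0 0 .1; 0 0 0 0 .1; 0 0 0 0 .1; 0 0 0 0 .1; 0 0 0 0 .1; 0 0 0 0 .1; 0 0 0 0 .1"

```text
time: 11.38
eef_pos: [0.5162, 0.3214, 0.007]
eef_rot: [-180.0, -0.0, 3.2]
contact_force: [0.2, -0.5, -1.7]
grip_width: 0.0241
finger_force: 59.2
```

>>> jog_arm --moves "0 0 -.001 0 .1; 0 0 -.001 0 .1; 0 0 0 0 .1; 0 0 0 0 .1; 0 0 0 0 .3; 0 0 0 0 .4; 0 0 0 0 .55; 0 0 0 0 .55; 0 0 0 0 .55; 0 0 0 0 .55"

```text
time: 12.22
eef_pos: [0.5161, 0.3213, 0.0047]
eef_rot: [180.0, 0.0, 3.2]
contact_force: [0.3, -0.2, 0.4]
grip_width: 0.0467
finger_force: 0.0
```

>>> jog_arm --moves "0 0 .02 0 .55; 0 0 .03 0 .55; 0 0 .04 0 .55; 0 0 .033 0 .55; 0 0 0 0 .55; 0 0 0 0 .55; 0 0 0 0 .55; 0 0 0 0 .55; 0 0 0 0 .55; 0 0 0 0 .55"

```text
time: 13.05
eef_pos: [0.5154, 0.3207, 0.1263]
eef_rot: [179.9, 0.2, 3.2]
contact_force: [1.0, -0.7, -1.1]
grip_width: 0.047
finger_force: 0.0
```

```bash
python3 - <<'E'
from rig import manip
import cv2,json
s=manip.snapshot("wrist"); p=s["pixels"][:,:,::-1]; cv2.imwrite("pics/w5.png",cv2.convertScaleAbs(p,alpha=1.6))
json.dump([s[k].tolist() for k in("mtx","rvec","tvec")],open("w5.json","w"))
o=manip.observe();print(o["eef_pos"],o["eef_rot"])
E
```

```text
[0.51554196 0.32081822 0.12661334] [1.79927559e+02 1.29820098e-01 3.16139121e+00]
```

View pics/w5.png

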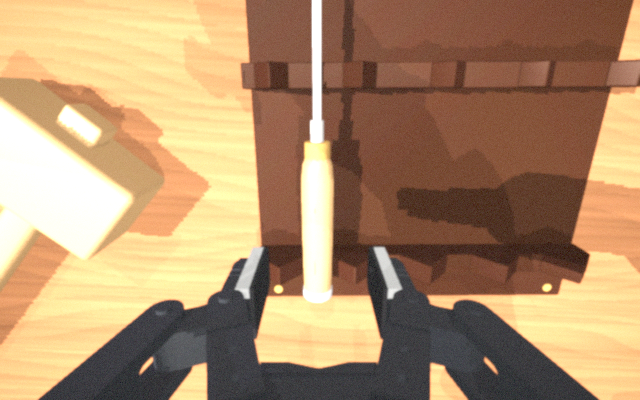

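>>> jog_arm --moves ".003 -.03 0 .1 .55; .003 -.039 0 .1 .55; .003 -.04 0 .1 .55; .003 -.04 0 .1 .55; .003 -.04 0 .1 .55; .003 -.04 0 .1 .55; .003 -.04 0 .1 .55; .003 -.04 0 .1 .55; .002 -.04 0 .2 .55; .0015 -.04 0 .2 .55"

```text
time: 13.93
eef_pos: [0.5434, -0.0696, 0.1277]
eef_rot: [-180.0, 0.0, 4.4]
contact_force: [1.7, 0.1, -0.6]
grip_width: 0.0465
finger_force: 0.0
```

>>> jog_arm --moves "0 -.03 0 0 .55; 0 -.014 0 0 .55; 0 0 0 0 .55; 0 0 0 0 .55; 0 0 -.02 0 .55; 0 0 -.03 0 .55; 0 0 0 0 .55; 0 0 0 0 .55; 0 0 0 0 .55; 0 0 0 0 .55"

```text
time: 14.77
eef_pos: [0.5453, -0.1108, 0.0798]
eef_rot: [180.0, -0.2, 4.4]
contact_force: [-0.5, -0.8, -0.2]
grip_width: 0.047
finger_force: 0.0
```

>>> jog_arm --moves "-.002 -.001 -.02 0 .55; 0 0 -.03 0 .55; 0 0 -.015 0 .55; 0 0 -.006 0 .55; 0 0 0 0 .55; 0 0 0 0 .55; 0 0 0 0 .1; 0 0 0 0 .1; 0 0 0 0 .1; 0 0 0 0 .1"

```text
time: 15.6
eef_pos: [0.5436, -0.1129, 0.0091]
eef_rot: [179.9, -0.2, 4.4]
contact_force: [-0.5, 0.6, 6.2]
grip_width: 0.0239
finger_force: 58.9
```

>>> jog_arm --moves "0 0 0 0 .1; 0 0 0 0 .1; 0 0 0 0 .1; 0 0 .004 0 .1; 0 0 .004 0 .1; 0 0 .004 0 .1; 0 0 0 0 .1; 0 0 0 0 .1; 0 0 0 0 .1; 0 0 0 0 .1"

```text
time: 16.43
eef_pos: [0.5414, -0.1126, 0.0187]
eef_rot: [-180.0, 0.0, 4.4]
contact_force: [-0.0, -0.2, -1.4]
grip_width: 0.024
finger_force: 58.9
```

>>> jog_arm --moves "0 0 .01 0 .1; 0 0 .02 0 .1; 0 .01 .03 0 .1; -.002 .03 0 -.2 .1; -.002 .038 0 -.2 .1; -.002 .04 0 -.2 .1; -.002 .04 0 -.2 .1; -.002 .04 0 -.2 .1; -.002 .04 0 -.2 .1; -.002 .04 0 0 .1"

```text
time: 17.27
eef_pos: [0.5275, 0.1671, 0.0798]
eef_rot: [180.0, -0.0, 3.1]
contact_force: [1.2, 0.3, -1.1]
grip_width: 0.0238
finger_force: 59.0
```

>>> jog_arm --moves "-.004 .04 0 0 .1; -.004 .03 0 0 .1; 0 .015 0 0 .1; 0 .007 0 0 .1; 0 0 0 0 .1; 0 0 0 0 .1; 0 0 -.02 0 .1; 0 0 -.02 0 .1; 0 0 0 0 .1; 0 0 0 0 .1"

```text
time: 18.1
eef_pos: [0.5194, 0.2538, 0.038]
eef_rot: [179.8, 0.2, 2.9]
contact_force: [0.4, 0.7, -1.3]
grip_width: 0.0238
finger_force: 59.1
```

>>> jog_arm --moves "0 .003 -.01 .2 .1; 0 0 -.01 0 .1; 0 0 -.005 0 .1; 0 0 -.003 0 .1; 0 0 -.002 0 .1; 0 0 -.001 0 .1; 0 0 -.001 0 .1; 0 0 0 0 .1; 0 0 0 0 .1; 0 0 0 0 .1"

```text
time: 18.93
eef_pos: [0.5192, 0.26, 0.0091]
eef_rot: [179.9, 0.0, 3.4]
contact_force: [-5.2, -3.1, 10.0]
grip_width: 0.0238
finger_force: 60.2
```

>>> jog_arm --moves "0 -.001 0 0 .1; 0 -.001 0 0 .1; 0 -.001 0 0 .1; 0 0 0 0 .1; 0 0 -.001 0 .1; 0 0 0 0 .1; 0 0 0 0 .1; 0 0 0 0 .1; 0 0 0 0 .1; 0 0 0 0 .1"

```text
time: 19.77
eef_pos: [0.5193, 0.2601, 0.009]
eef_rot: [-179.8, -0.1, 3.4]
contact_force: [-5.7, -0.6, 11.7]
grip_width: 0.0239
finger_force: 60.5
```

>>> jog_arm --moves "0 0 .004 0 .1; 0 0 .004 0 .1; 0 0 .004 0 .1; 0 0 0 0 .1; 0 0 0 0 .1; 0 0 0 0 .1; 0 0 0 0 .1; 0 0 0 0 .1; 0 0 0 0 .1; 0 0 0 0 .1"

```text
time: 20.6
eef_pos: [0.5196, 0.2573, 0.0178]
eef_rot: [180.0, 0.0, 3.4]
contact_force: [0.1, -1.5, -2.0]
grip_width: 0.0241
finger_force: 59.1
```

```bash
python3 - <<'E'
from rig import manip
import cv2,json
s=manip.snapshot("wrist"); p=s["pixels"][:,:,::-1]; cv2.imwrite("pics/w6.png",cv2.convertScaleAbs(p,alpha=1.6))
json.dump([s[k].tolist() for k in("mtx","rvec","tvec")],open("w6.json","w"))
o=manip.observe();print(o["eef_pos"],o["eef_rot"],o["contact_force"],o["torque"])
E
```

```text
[0.51962958 0.257296   0.01788205] [1.79994353e+02 1.36374380e-02 3.35672235e+00] [-0.72413791  0.38396734 -0.99432314] [ 0.01022391 -0.02600905 -0.01843283]
```

View pics/w6.png

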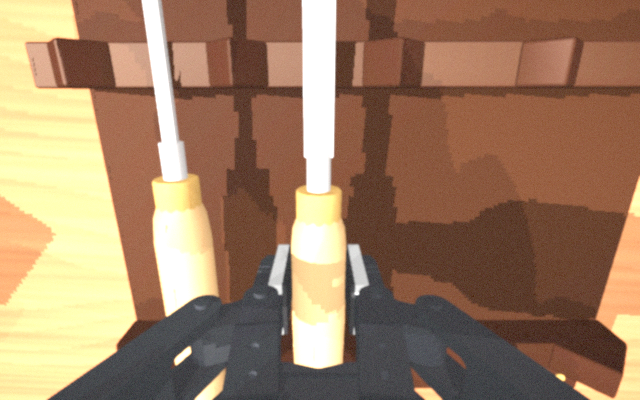

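>>> jog_arm --moves "0 0 -.004 0 .1; 0 0 -.003 0 .1; 0 0 -.002 0 .1; 0 0 -.002 0 .1; 0 0 -.001 0 .1; 0 0 0 0 .1; 0 0 0 0 .1; 0 0 0 0 .1; 0 0 0 0 .1; 0 0 0 0 .1"

```text
time: 21.48
eef_pos: [0.5195, 0.2572, 0.009]
eef_rot: [179.9, -0.0, 3.4]
contact_force: [-6.1, -3.8, 17.1]
grip_width: 0.0238
finger_force: 61.0
```

>>> jog_arm --moves "0 0 .002 0 .1; 0 0 .001 0 .1; 0 0 0 0 .1; 0 0 0 0 .3; 0 0 0 0 .4; 0 0 0 0 .55; 0 0 0 0 .55; 0 0 0 0 .55; 0 0 0 0 .55; 0 0 0 0 .55"

```text
time: 22.32
eef_pos: [0.5197, 0.2573, 0.0089]
eef_rot: [180.0, 0.0, 3.4]
contact_force: [-0.4, 0.2, 0.4]
grip_width: 0.0471
finger_force: 0.0
```

>>> jog_arm --moves "0 0 .02 0 .55; 0 0 .03 0 .55; 0 0 .04 0 .55; 0 -.02 .02 0 .55; .002 -.035 0 .1 .55; .003 -.04 0 .2 .55; .003 -.04 0 .2 .55; .003 -.04 0 .2 .55; .003 -.04 0 .2 .55; .003 -.04 0 .1 .55"

```text
time: 23.15
eef_pos: [0.5366, 0.0004, 0.1193]
eef_rot: [180.0, -0.0, 4.4]
contact_force: [0.6, 0.4, 0.0]
grip_width: 0.0468
finger_force: 0.0
```

>>> jog_arm --moves ".003 -.04 0 0 .55; .003 -.04 0 0 .55; .003 -.04 0 0 .55; .003 -.04 0 0 .55; .003 -.04 0 0 .55; .003 -.04 0 0 .55; .0025 -.035 0 0 .55; 0 -.02 0 0 .55; 0 -.011 0 0 .55; 0 0 0 0 .55"

```text
time: 23.98
eef_pos: [0.5559, -0.3074, 0.1185]
eef_rot: [179.9, 0.1, 4.1]
contact_force: [0.3, 0.3, -0.4]
grip_width: 0.0469
finger_force: 0.0
```

>>> jog_arm --moves "0 0 -.02 0 .55; 0 0 -.03 0 .55; 0 0 0 0 .55; 0 0 0 0 .55; 0 0 0 0 .55; 0 0 0 0 .55; 0 0 0 0 .55; 0 0 0 0 .55; 0 0 0 0 .55; 0 0 0 0 .55"

```text
time: 24.82
eef_pos: [0.5575, -0.3039, 0.0696]
eef_rot: [180.0, -0.0, 4.3]
contact_force: [-0.2, -0.3, 0.4]
grip_width: 0.0471
finger_force: 0.0
```

>>> jog_arm --moves "0 0 -.02 0 .55; 0 0 -.03 0 .55; 0 0 -.0125 0 .55; 0 0 0 0 .55; 0 0 0 0 .55; 0 0 0 0 .55; 0 0 0 0 .55; 0 0 0 0 .55; 0 0 0 0 .55; 0 0 0 0 .55"

```text
time: 25.65
eef_pos: [0.5577, -0.3039, 0.0073]
eef_rot: [180.0, -0.1, 4.4]
contact_force: [0.0, -1.3, -1.1]
grip_width: 0.0473
finger_force: 0.0
```

>>> jog_arm --moves "0 0 0 0 .1; 0 0 0 0 .1; 0 0 0 0 .1; 0 0 0 0 .1; 0 0 0 0 .1; 0 0 0 0 .1; 0 0 0 0 .1; 0 0 0 0 .1; 0 0 0 0 .1; 0 0 0 0 .1" --grip_force 70

```text
time: 26.48
eef_pos: [0.5575, -0.3037, 0.007]
eef_rot: [180.0, -0.0, 4.4]
contact_force: [-1.3, 1.7, 5.5]
grip_width: 0.0238
finger_force: 69.0
```

>>> jog_arm --moves "0 0 .004 0 .1; 0 0 .004 0 .1; 0 0 .004 0 .1; 0 0 0 0 .1; 0 0 0 0 .1; 0 0 0 0 .1; 0 0 0 0 .1; 0 0 0 0 .1; 0 0 0 0 .1; 0 0 0 0 .1"

```text
time: 27.32
eef_pos: [0.5571, -0.3036, 0.0184]
eef_rot: [-180.0, 0.0, 4.4]
contact_force: [-0.1, 0.6, -3.2]
grip_width: 0.0235
finger_force: 68.8
```

>>> jog_arm --moves "0 0 .01 0 .1; 0 0 .02 0 .1; 0 .01 .03 0 .1; -.003 .03 0 -.2 .1; -.003 .038 0 -.2 .1; -.003 .04 0 -.2 .1; -.003 .04 0 -.2 .1; -.003 .04 0 -.2 .1; -.003 .04 0 -.1 .1; -.003 .04 0 0 .1"

```text
time: 28.15
eef_pos: [0.5362, -0.0239, 0.0797]
eef_rot: [180.0, -0.1, 3.2]
contact_force: [0.8, -0.5, -2.2]
grip_width: 0.0235
finger_force: 68.9
```

>>> jog_arm --moves "-.003 .04 0 0 .1; -.003 .04 0 0 .1; -.003 .04 0 0 .1; -.002 .04 0 0 .1; -.002 .03 0 0 .1; 0 .02 0 0 .1; 0 .0095 0 0 .1; 0 0 0 0 .1; 0 0 0 0 .1; 0 0 0 0 .1"

```text
time: 28.98
eef_pos: [0.524, 0.1906, 0.0785]
eef_rot: [179.9, -0.0, 3.0]
contact_force: [0.5, -1.3, -1.6]
grip_width: 0.0234
finger_force: 68.9
```

>>> jog_arm --moves "0 0 -.02 0 .1; 0 0 -.02 0 .1; 0 0 -.01 0 .1; 0 0 0 0 .1; 0 0 0 0 .1; 0 0 0 0 .1; 0 0 0 0 .1; 0 0 0 0 .1; 0 0 0 0 .1; 0 0 0 0 .1"

```text
time: 29.82
eef_pos: [0.5236, 0.1941, 0.029]
eef_rot: [-180.0, -0.1, 3.3]
contact_force: [-0.5, -0.1, -3.1]
grip_width: 0.0239
finger_force: 68.9
```

Lower 21 mm gently.

>>> jog_arm --moves "0 -.0005 -.006 0 .1; 0 0 -.005 0 .1; 0 0 -.003 0 .1; 0 0 -.002 0 .1; 0 0 -.002 0 .1; 0 0 -.001 0 .1; 0 0 0 0 .1; 0 0 0 0 .1; 0 0 0 0 .1; 0 0 0 0 .1"

```text
time: 30.65
eef_pos: [0.5234, 0.1934, 0.0097]
eef_rot: [-180.0, -0.0, 3.3]
contact_force: [-0.9, -0.3, -2.4]
grip_width: 0.0233
finger_force: 68.9
```

>>> jog_arm --moves "0 0 -.001 0 .1; 0 0 -.001 0 .1; 0 0 -.001 0 .1; 0 0 0 0 .1; 0 0 0 0 .1; 0 0 0 0 .1; 0 0 0 0 .1; 0 0 0 0 .1; 0 0 0 0 .1; 0 0 0 0 .1"

```text
time: 31.48
eef_pos: [0.5233, 0.1934, 0.007]
eef_rot: [180.0, -0.0, 3.3]
contact_force: [-2.5, -0.4, 5.1]
grip_width: 0.0237
finger_force: 69.5
```

>>> jog_arm --moves "0 0 0 0 .3; 0 0 0 0 .4; 0 0 0 0 .55; 0 0 0 0 .55; 0 0 0 0 .55; 0 0 0 0 .55; 0 0 .02 0 .55; 0 0 .03 0 .55; 0 0 .04 0 .55; 0 0 .02 0 .55"

```text
time: 32.32
eef_pos: [0.5253, 0.1944, 0.1207]
eef_rot: [-179.9, -0.3, 3.3]
contact_force: [0.4, 0.8, 0.6]
grip_width: 0.0468
finger_force: 0.0
```

>>> jog_arm --moves ".003 -.03 0 .1 .55; .003 -.038 0 .2 .55; .003 -.04 0 .2 .55; .003 -.04 0 .2 .55; .003 -.04 0 .2 .55; .003 -.04 0 .2 .55; .003 -.04 0 0 .55; .0035 -.04 0 0 .55; 0 -.03 0 0 .55; 0 -.02 0 0 .55"

```text
time: 33.15
eef_pos: [0.5469, -0.1705, 0.1163]
eef_rot: [179.8, 0.0, 4.0]
contact_force: [0.6, -0.1, 0.2]
grip_width: 0.0472
finger_force: 0.0
```

>>> jog_arm --moves "0 -.0115 0 0 .55; 0 0 0 0 .55; 0 0 -.02 0 .55; 0 0 -.03 0 .55; 0 0 0 0 .55; 0 0 0 0 .55; 0 0 0 0 .55; 0 0 0 0 .55; 0 0 0 0 .55; 0 0 0 0 .55"

```text
time: 33.98
eef_pos: [0.5487, -0.1762, 0.0679]
eef_rot: [179.9, -0.1, 4.4]
contact_force: [-0.0, 0.1, 0.3]
grip_width: 0.0467
finger_force: 0.0
```

>>> jog_arm --moves "-.0005 0 -.02 0 .55; 0 0 -.025 0 .55; 0 0 -.015 0 .55; 0 0 -.001 0 .55; 0 0 0 0 .55; 0 0 0 0 .55; 0 0 0 0 .55; 0 0 0 0 .55; 0 0 0 0 .55; 0 0 0 0 .55"

```text
time: 34.82
eef_pos: [0.5477, -0.1763, 0.0062]
eef_rot: [180.0, -0.1, 4.4]
contact_force: [0.8, 0.4, -0.9]
grip_width: 0.0468
finger_force: 0.0
```

>>> jog_arm --moves "0 0 0 0 .1; 0 0 0 0 .1; 0 0 0 0 .1; 0 0 0 0 .1; 0 0 0 0 .1; 0 0 0 0 .1; 0 0 0 0 .1; 0 0 0 0 .1; 0 0 0 0 .1; 0 0 0 0 .1" --grip_force 75

```text
time: 35.65
eef_pos: [0.5475, -0.1761, 0.0061]
eef_rot: [180.0, -0.0, 4.4]
contact_force: [-1.8, 0.4, 5.6]
grip_width: 0.0236
finger_force: 73.7
```

>>> jog_arm --moves "0 0 .004 0 .1; 0 0 .004 0 .1; 0 0 .004 0 .1; 0 0 0 0 .1; 0 0 0 0 .1; 0 0 0 0 .1; 0 0 0 0 .1; 0 0 0 0 .1; 0 0 0 0 .1; 0 0 0 0 .1"

```text
time: 36.48
eef_pos: [0.5471, -0.1761, 0.0174]
eef_rot: [-180.0, 0.0, 4.4]
contact_force: [0.5, 0.3, -3.1]
grip_width: 0.0233
finger_force: 73.7
```

>>> jog_arm --moves "0 0 .01 0 .1; 0 0 .02 0 .1; 0 .01 .03 0 .1; -.003 .03 0 -.2 .1; -.003 .038 0 -.2 .1; -.003 .04 0 -.2 .1; -.003 .04 0 -.2 .1; -.003 .04 0 -.2 .1; -.003 .04 0 -.1 .1; -.0025 .03 0 0 .1"

```text
time: 37.32
eef_pos: [0.5262, 0.0968, 0.0787]
eef_rot: [-179.9, -0.1, 3.5]
contact_force: [-0.2, 0.8, -2.2]
grip_width: 0.0236
finger_force: 73.9
```

>>> jog_arm --moves "0 .02 0 0 .1; 0 .0177 0 0 .1; 0 0 0 0 .1; 0 0 0 0 .1; 0 0 -.02 0 .1; 0 0 -.02 0 .1; 0 0 -.01 0 .1; 0 0 0 0 .1; 0 0 0 0 .1; 0 0 0 0 .1"

```text
time: 38.15
eef_pos: [0.5279, 0.1291, 0.0286]
eef_rot: [-180.0, -0.1, 3.2]
contact_force: [-0.2, 0.7, -1.7]
grip_width: 0.0236
finger_force: 73.9
```

>>> jog_arm --moves "0 0 -.007 0 .1; 0 0 -.006 0 .1; 0 0 -.003 0 .1; 0 0 -.002 0 .1; 0 0 -.001 0 .1; 0 0 -.001 0 .1; 0 0 -.001 0 .1; 0 0 -.001 0 .1; 0 0 0 0 .1; 0 0 0 0 .1"

```text
time: 38.98
eef_pos: [0.5269, 0.1296, 0.0061]
eef_rot: [-180.0, -0.0, 3.3]
contact_force: [-2.0, -0.9, 2.1]
grip_width: 0.0235
finger_force: 74.4
```

>>> jog_arm --moves "0 0 0 0 .1; 0 0 0 0 .1; 0 0 0 0 .1; 0 0 0 0 .1; 0 0 0 0 .1; 0 0 0 0 .1; 0 0 0 0 .1; 0 0 0 0 .1; 0 0 0 0 .1; 0 0 0 0 .1"

```text
time: 39.82
eef_pos: [0.5269, 0.1296, 0.006]
eef_rot: [-180.0, -0.0, 3.3]
contact_force: [-2.8, -0.4, 5.5]
grip_width: 0.0236
finger_force: 74.5
```

Seated; release, then rise over the tray's middle to look.

>>> jog_arm --moves "0 0 0 0 .3; 0 0 0 0 .4; 0 0 0 0 .55; 0 0 0 0 .55; 0 0 0 0 .55; 0 0 0 0 .55; 0 0 .02 0 .55; 0 0 .03 0 .55; 0 0 .04 0 .55; 0 0 .04 0 .55"

```text
time: 40.65
eef_pos: [0.5256, 0.1292, 0.136]
eef_rot: [180.0, 0.2, 3.3]
contact_force: [1.3, -0.9, 0.1]
grip_width: 0.047
finger_force: 0.0
```

>>> jog_arm --moves "-.02 .03 .02 0 .55; -.02 .03 .02 0 .55; -.02 .03 .02 0 .55; 0 .01 0 0 .55; 0 0 0 0 .55; 0 0 0 0 .55; 0 0 0 0 .55; 0 0 0 0 .55; 0 0 0 0 .55; 0 0 0 0 .55"

```text
time: 41.48
eef_pos: [0.467, 0.2281, 0.1948]
eef_rot: [180.0, 0.1, 3.1]
contact_force: [1.1, -0.3, -0.4]
grip_width: 0.0467
finger_force: 0.0
```

```bash
python3 - <<'E'
from rig import manip
import cv2,json
s=manip.snapshot("wrist"); p=s["pixels"][:,:,::-1]; cv2.imwrite("pics/w7.png",cv2.convertScaleAbs(p,alpha=1.6))
json.dump([s[k].tolist() for k in("mtx","rvec","tvec")],open("w7.json","w"))
E
```

```text
(no output)
```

View pics/w7.png

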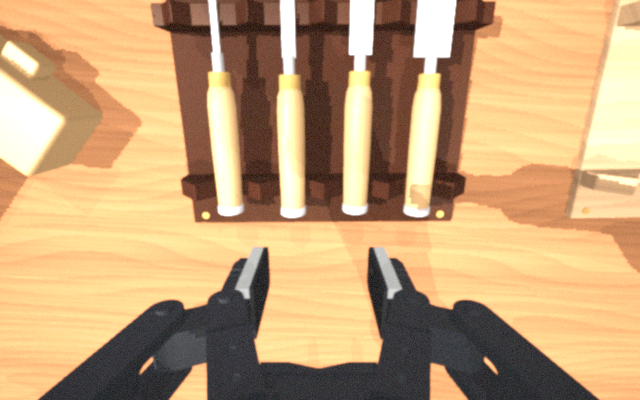

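```bash
cat >> d.py <<'E'
print("final")
c=json.load(open("w7.json"))
e=loc(r.x,ray(c,[(196,221),(325,220),(452,220)],.01));print(e)
print(loc(r.x,ray(c,[(216,53),(289,58),(361,54),(432,57)],.047)))
print(loc(r.x,ray(c,[(231,214),(293,216),(355,213),(417,215)],.04)))
E
python3 d.py | sed -n '/final/,$p'
```

```text
final
[[-0.1194835   0.14873584]
 [-0.11907882 -0.00150673]
 [-0.11991362 -0.14945493]]
[[ 0.05664872  0.09683313]
 [ 0.05220333  0.03181926]
 [ 0.05519124 -0.03263599]
 [ 0.05240104 -0.09638042]]
[[-0.0996082   0.09873717]
 [-0.10224595  0.03313787]
 [-0.09921345 -0.03259646]
 [-0.10184921 -0.09847145]]
```

```bash
python3 -c "
from rig import manip
print(manip.job_done())"
```

```text
the job is handed in; nothing more can be done
None
```

All four chisels are in the dark tray, graded 6, 12, 20, 32 mm from left to right, and handed in at about 42 s; the last picture puts each within about 7 mm of its place along its notch and 3 mm across it, but the hand-in call gave no verdict.

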